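# Find the glass condenser cell by heft and show it over the light panel

## Task

Lift the loose lid off the steel tray by its knob and lay it flat on the table clear of the tray. Inside are two lens cells that look alike, one with a light acrylic lens and one with a heavy glass lens: lift each of them in turn to feel which is heavier, leaving the lighter one standing upright in the tray and dropping nothing. Finish while still holding the heavier cell in the gripper, upright and still, about 10 cm above the middle of the lit light panel, and leave the beaker, the blue slide box and the spare black ring where they are.

Things in the scene. Friction and masses are not known exactly. Their poses are not given: they have to be found in the camera images.
- tray: open steel instrument tray, fixed to the table: 200 mm along its x, 140 mm along its y, 50 mm tall, walls 2.5 mm. Origin at the centre of its underside, z up. Inside: one flat floor with a white mat, 4 mm above the table, no partition. It stands on one side of the robot's centre line and the light panel on the other (which side varies); the table between them is free for the lid
- lid_knob (a point): centre of the black head of the lid's knob: an upright cylinder 26 mm in diameter, 18 mm tall, on a 14 mm thick, 14 mm tall stem at the middle of the lid. The flat lid top lies 23 mm below this point (its slightly raised middle 20 mm), the lid's lower edge 35.5 mm below, so this point is 75.5 mm up with the lid on the tray and 35.5 mm up with the lid on the table
- lid: loose lid of the tray, about 0.25 kg: flat metal sheet 209 mm along x by 149 mm along y with a 10 mm deep down-turned edge that fits outside the tray walls with 2 mm play. Origin at its middle, level with its lower edge; z up. At first it lies square on the tray, over the cells
- cell_a_mid (a point): cell A, one of two lens cells that look alike: upright black tube, 52 mm diameter, 40 mm tall, clear lens inside. Point: its centre, 20 mm above its underside; z along its axis. Lift it by its outer wall. One cell (neither name nor place tells which) weighs two to three times the other, both under 0.45 kg. At first both stand on the tray floor, about 46 mm either side of the tray middle along tray x
- cell_b_mid (a point): cell B, one of two lens cells that look alike: upright black tube, 52 mm diameter, 40 mm tall, clear lens inside. Point: its centre, 20 mm above its underside; z along its axis. Lift it by its outer wall. One cell (neither name nor place tells which) weighs two to three times the other, both under 0.45 kg. At first both stand on the tray floor, about 46 mm either side of the tray middle along tray x
- panel_top (a point): middle of the top face of the flat lit light panel, 180 mm along its x by 140 mm along its y and 9 mm thick, fixed to the table; this point is 9 mm above the table, z up
- beaker: bystander: glass beaker, 73 mm in diameter at the rim, 88 mm tall, stands upright beyond the middle of the work area; origin at the centre of its underside
- slide_box: bystander: blue plastic slide box, 82 mm along x, 55 mm along y, 28 mm tall; origin at the centre of its underside
- spare_ring: bystander: spare black ring lying flat at the outer side of the work area, 48 mm outer diameter, 38 mm inner, 7 mm tall; origin at the centre of its underside
Things that resemble listed ones, but are neither listed nor needed, are in the scene too. Leave any pink or red look-alike of the tray alone.

How it is judged:
By the outcome, as a careful person would: the job done as asked, in the order asked, and still so for the second after the job is handed in, while the arm keeps its last pose, push and grip.
It also fails if it takes over 72 s, if anything falls off the work surface, if the arm or the gripper's body presses on something with over 40 N, if the wrist force passes 120 N, or if a joint passes its speed limit or range.

## Robot

A 7-joint arm with a two-finger parallel gripper is mounted at the origin on the work surface. World frame = base frame: x ahead of the robot, y to its left, z up, the work surface at z = 0. Lengths are in m, angles in rad, forces in N, time in s.
With the tool pointing down it reaches from about 0.425 to 0.825 m from the base axis. Payload 3.6 kg.
Tool frame: the origin (TCP) lies on the centre line of the jaws, within the pads' length; the fingertips stand 8 mm ahead of it and the grasp point (between the pads) lies 11 mm behind it; z points along the fingers, y is the line along which they close (so a half turn about z gives the same grasp; the last joint's range is limited). The gripper opens to 93 mm and grips with 3 to 60 N. Pads are 15 mm wide; open, the fingers measure 128 mm over their backs; the gripper's body (75 mm by 188 mm) begins 65 mm behind the grasp point.
Start: joints at [1.216, 0.615, -0.013, 1.423, 0.008, 1.103, -0.04], TCP at [0.209, -0.615, 0.227] pointing down, gripper open.
Joint ranges: [-3.12, 3.12], [-0.3, 2.06], [-1.34, 1.32], [0.26, 2.42], [-1.36, 4.5], [0.01, 1.98], [-2.84, 2.84]. Speed limits (rad/s): [2.79, 2.79, 3.14, 3.14, 3.14, 3.14, 3.14].

## Interface

Orientations are given as a unit quaternion [x, y, z, w].
In Python, from station import * gives the robot as it stands. The module is installed in compiled form; this text tells all that it offers. Calls block until the motion is done:
- move_ptp(position, orientation): joint-space move of the TCP to a pose.
- move_linear(position, feed=0.15, rotation=None): straight line of the TCP; rotation=None keeps the orientation; feed is the mean speed in m/s.
- goto_joints(angles): joint-space move.
- open_gripper() and close(): open the fingers fully, or close them until they stop; the grip force is fixed at half the most.
- pause(seconds).
- solve_ik(position, orientation): joint angles nearest the present ones, or None.
- capture(name): name is "side" or "top" or "wrist"; returns the picture (480x640x3 uint8, red, green, blue); there is no depth.
- calibration(name): a dict with "mtx" (3x3 intrinsics, pixels), "origin" and "rotation" of the camera in the world. Camera axes: x right, y down, z forward; pixel columns grow to the right and rows downward; lengths in m; the calibration is good to about 2 mm. A picture is of the moment at which its call begins: read the wrist's pose just before it. calibration takes no time and is no camera call; for the wrist camera it gives the pose at the moment of the call.
A pose or a line that the arm cannot do raises MotionError and nothing moves.
- hand_in(): hands the job in; it is judged then, once.
Readings, each from a call of its own:
- get_t(): time.
- get_joints(): joint angles.
- get_joint_velocities(): joint speeds.
- get_joint_torque(): joint torques, N m.
- get_ee_pos(): TCP position.
- get_eef_rot(): TCP orientation.
- get_contact_force(): force on the tool from outside, world axes, zero at the start.
- get_ft_torque(): the same for the moment, N m.
- get_grip_width(): finger opening in m.
- get_grasp_force(): force on a finger pad.
Only numpy, scipy, OpenCV 4.12 (cv2) and the standard library are available. Lean on these libraries where they do the work, as an engineer would, in place of code of your own. Each camera call takes 0.05 s, during which the arm holds its last target. There are 200 camera calls.

## Working session

There is one attempt and no reset: what is moved stays moved. The work goes in short steps, each a Python script; the robot and the scene stay as the last script left them, time stands still between calls to the robot, and variables do not carry over. Pictures are saved under pics/ and viewed, at most 10 in all, crops included, and the job is handed in when it is done.

```bash
mkdir -p pics; cat > h.py <<'E'
from station import *
import numpy as np, cv2
from scipy.spatial.transform import Rotation as R
def save(n,f,crop=None,s=1):
    im=capture(n)
    cv2.imwrite('pics/raw_'+f,im[:,:,::-1])
    if crop: im=im[crop[1]:crop[3],crop[0]:crop[2]]
    im=cv2.resize(im,None,fx=s,fy=s,interpolation=cv2.INTER_CUBIC)
    cv2.imwrite('pics/'+f,im[:,:,::-1])
def px2w(c,u,v,z):
    d=c['rotation']@np.linalg.inv(c['mtx'])@np.array([u,v,1.]); o=np.array(c['origin'])
    return o+d*(z-o[2])/d[2]
def w2px(c,p):
    q=c['mtx']@(np.array(c['rotation']).T@(np.array(p)-c['origin'])); return q[:2]/q[2]
def down(yaw): # tool y axis along yaw (world)
    y=np.array([np.cos(yaw),np.sin(yaw),0]); z=np.array([0,0,-1.]); x=np.cross(y,z)
    return R.from_matrix(np.c_[x,y,z]).as_quat()
E
python3 - <<'E'
from h import *
for n in('top','side'):
    save(n,n+'0.png'); c=calibration(n); print(n,{k:np.round(v,4).tolist() for k,v in c.items()})
print(get_eef_rot(),get_t(),get_grip_width(),get_contact_force())
E
```

```text
top {'mtx': [[559.9312, 0.0, 309.1754], [0.0, 559.9312, 242.1987], [0.0, 0.0, 1.0]], 'origin': [0.4306, 0.0106, 1.5276], 'rotation': [-0.7045, 0.7091, -0.0187, 0.0212]}
side {'mtx': [[485.5049, 0.0, 320.8858], [0.0, 485.5049, 237.6478], [0.0, 0.0, 1.0]], 'origin': [-0.116, 0.8966, 0.8616], 'rotation': [-0.2595, 0.8548, -0.4265, 0.142]}
[ 9.86596357e-01  1.63175778e-01 -2.16177909e-04 -1.11698234e-03] 0.1 0.09282216690590919 [ 0.53968514  0.62558819 -0.51183052]
```

View pics/top0.png

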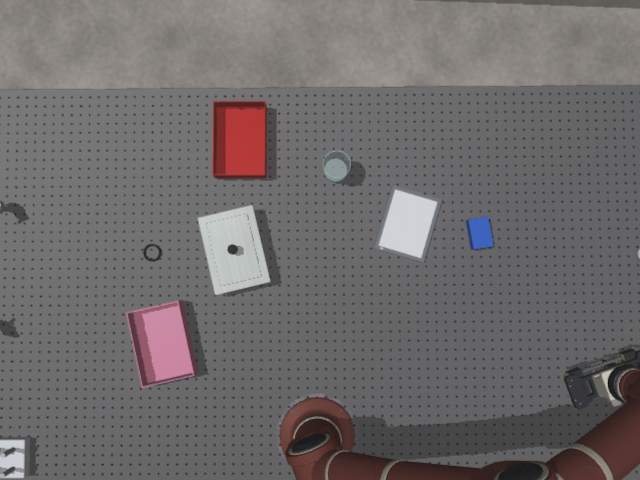

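View pics/side0.png

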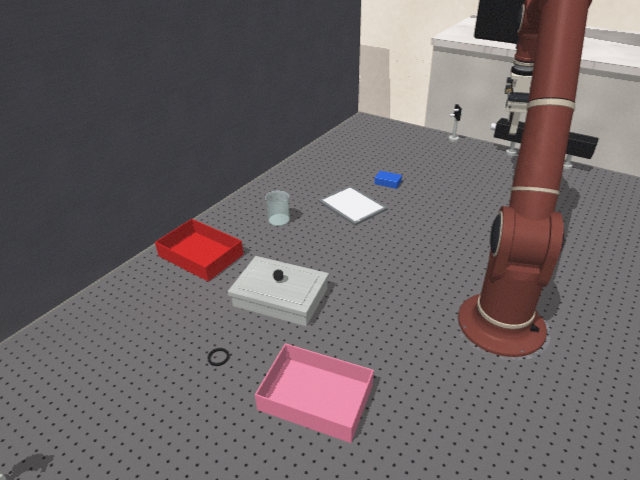

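The overhead view shows a grey lidded steel tray with a black knob at about (233,249). The lit white panel is at (408,224), the beaker at (337,166), the blue box at (481,233) and the ring at (152,253).
Tray candidates are the red open tray (240,140), the pink open tray (162,343) and the grey lidded tray (233,249). Only the grey one is steel with a lid and knob. I'll confirm that in a crop.

```bash
cat >> h.py <<'E'
_cal=calibration
def calibration(n):
    c=dict(_cal(n)); r=np.array(c['rotation']); c['rotation']=R.from_quat(r).as_matrix() if r.size==4 else r
    c['origin']=np.array(c['origin']); c['mtx']=np.array(c['mtx']); return c
E
python3 - <<'E'
from h import *
c=calibration('top'); im=cv2.imread('pics/raw_top0.png'); g=im.astype(int)
hsv=cv2.cvtColor(im,cv2.COLOR_BGR2HSV)
def rect(mask,z,name):
    n,l,s,ce=cv2.connectedComponentsWithStats(mask.astype(np.uint8)); k=1+np.argmax(s[1:,4])
    pts=np.argwhere(l==k)[:,::-1].astype(float)
    w=np.array([px2w(c,u,v,z)[:2] for u,v in pts]).astype(np.float32)
    print(name,ce[k].round(1),cv2.minAreaRect(w))
    return pts
m=(hsv[...,1]<40)&(hsv[...,2]>150); m2=m.copy()
a=m.copy(); a[:, :180]=0;a[:,300:]=0;a[:190]=0;a[320:]=0; rect(a,.0525,'lid')
b=m.copy(); b[:, :360]=0;b[:,450:]=0;b[:180]=0;b[280:]=0; rect(b,.009,'panel')
k=hsv[...,2]<60; k[:,:222]=0;k[:,244:]=0;k[:238]=0;k[260:]=0
v=np.argwhere(k)[:,::-1].mean(0); print(v,px2w(c,*v,.0755))
for n,p,z in(('ring',(152,253),.003),('beaker',(337,170),.0),('box',(481,233),.028),('pink corner',(197,375),.05),('pink corner2',(181,301),.05)):print(n,px2w(c,*p,z))
# side knob: closest point of two rays
cs=calibration('side')
print('side ray', px2w(cs,278.5,275,.0755))
cr=cv2.resize(im[190:320,140:460],None,fx=2.5,fy=2.5,interpolation=cv2.INTER_CUBIC);cv2.imwrite('pics/crop.png',cr)
E
```

```text
lid [233.3 249.5] ((0.49665987491607666, 0.215749591588974), (0.2096322476863861, 0.14917899668216705), 13.117301940917969)
panel [407.4 223.4] ((0.5630678534507751, -0.25098860263824463), (0.12263361364603043, 0.16934165358543396), 72.9036865234375)
[232.25423729 248.79661017] [0.4968186 0.2153805 0.0755   ]
ring [0.49010427 0.44455669 0.003     ]
beaker [ 0.71540315 -0.06210315  0.        ]
box [ 0.53695519 -0.44529225  0.028     ]
pink corner [0.16887669 0.31061913 0.05      ]
pink corner2 [0.36146434 0.35365414 0.05      ]
side ray [0.49682982 0.21649454 0.0755    ]
```

View pics/crop.png

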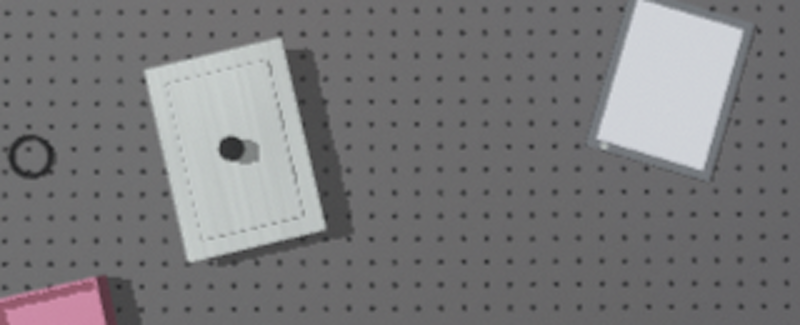

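The crop confirms that the grey steel tray has its lid and black knob on, and that the lit panel is on the right with a frame around the lit area. The red and pink trays are open look-alikes. I'll go for the lid now.

```bash
python3 - <<'E'
from h import *
y=np.radians(13.1); k=[0.4968,0.2157]
r=lambda l,*a:print(l,round(get_t(),2),np.round(get_ee_pos(),4),np.round(get_contact_force(),2),round(get_grip_width(),4),round(get_grasp_force(),1))
move_ptp([*k,0.19],down(y)); r('above'); print(np.round(get_joints(),2))
move_linear([*k,0.069],feed=.12); r('at'); close(); r('closed')
move_linear([*k,0.10],feed=.06); pause(.2); r('lift')
move_linear([*k,0.16],feed=.12)
save('side','side1.png')
E
```

```text
above 3.18 [0.4974 0.2147 0.1898] [ 1.21  0.53 -0.03] 0.0927 0.0
[ 0.16  0.67 -1.    1.77  0.64  1.07 -0.85]
at 4.34 [0.4972 0.2162 0.0697] [-0.13  0.9  -0.25] 0.0931 0.0
closed 5.41 [0.4968 0.2157 0.069 ] [-0.71  0.07 -0.27] 0.0255 30.0
lift 6.28 [0.4966 0.2155 0.0996] [-0.16  0.41 -2.51] 0.0252 30.0
```

View pics/side1.png

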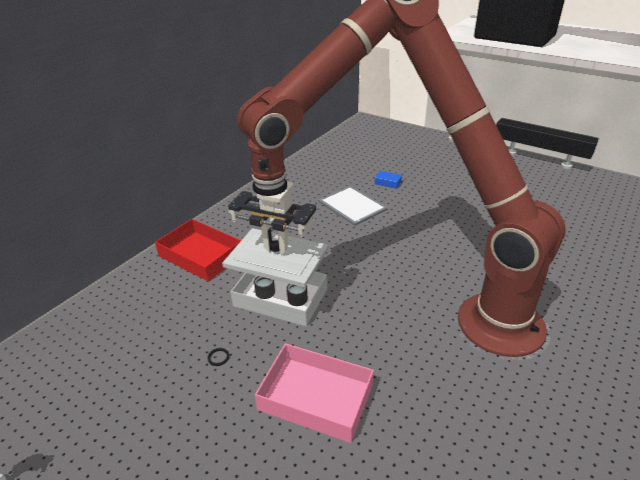

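The lid hangs level from the gripper, and two black cells stand in the tray at about (264,287) and (297,294). Next I'll lay the lid down between the tray and the panel.

```bash
python3 - <<'E'
from h import *
r=lambda l,*a:print(l,round(get_t(),2),np.round(get_ee_pos(),4),np.round(get_contact_force(),2),round(get_grip_width(),4),round(get_grasp_force(),1))
p=[0.51,-0.015]
move_linear([*p,0.16],feed=.2,rotation=down(0)); r('over')
move_linear([*p,0.04],feed=.12); r('near')
z=.040
while z>.0275 and get_contact_force()[2]<0.5:
    z-=.0015; move_linear([*p,z],feed=.03)
r('down'); open_gripper(); r('open')
move_linear([*p,0.15],feed=.15)
move_ptp([0.4968,0.2157,0.25],down(np.radians(73.1))); r('tray'); print(np.round(get_joints(),2))
save('top','top2.png'); save('wrist','wrist2.png'); c=calibration('wrist'); print(c)
np.savez('w2.npz',**c)
E
```

```text
over 8.28 [ 0.5099 -0.0133  0.1602] [ 0.53  0.68 -2.1 ] 0.0255 30.0
near 9.43 [ 0.5106 -0.0147  0.0406] [ 0.33  0.07 -2.39] 0.0253 30.0
down 11.43 [ 0.5102 -0.015   0.0289] [-2.22 -0.35  4.46] 0.0252 30.0
open 12.6 [ 0.51  -0.015  0.028] [0.2  0.66 0.92] 0.093 0.0
tray 14.56 [0.4972 0.2142 0.2487] [ 0.42  0.12 -0.9 ] 0.0927 0.0
[ 0.28  0.74 -1.31  1.69  0.74  1.31  0.1 ]
{'mtx': array([[344.03491368,   0.        , 320.50961671],
       [  0.        , 344.03491368, 240.84021947],
       [  0.        ,   0.        ,   1.        ]]), 'origin': array([0.42493139, 0.23718825, 0.40662426]), 'rotation': array([[ 0.29527793,  0.91879126,  0.26198008],
       [ 0.95540467, -0.28292884, -0.08457652],
       [-0.00358644,  0.27527057, -0.96136011]])}
```

View pics/wrist2.png

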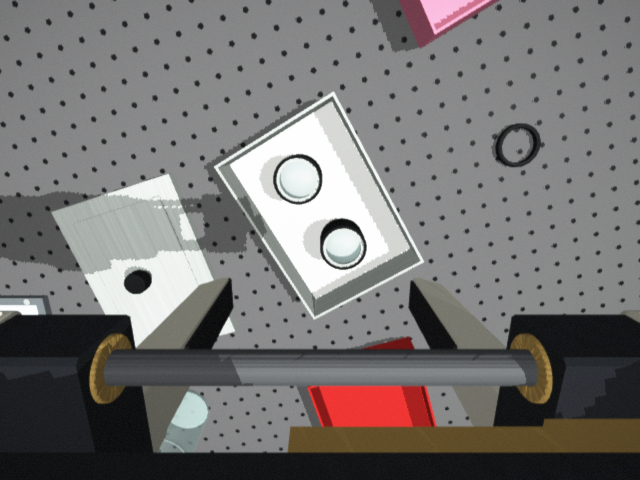

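View pics/top2.png

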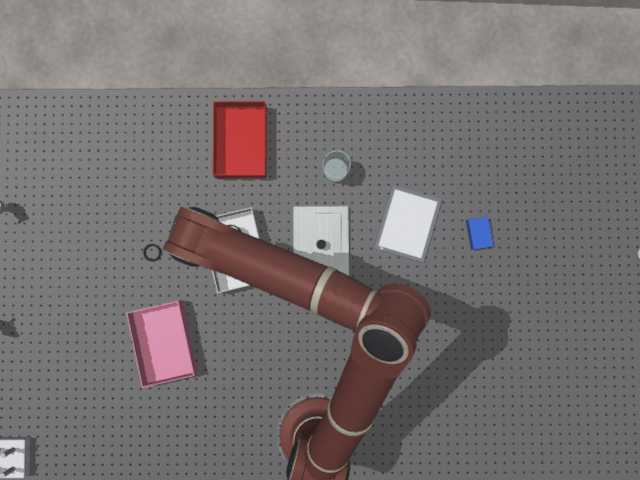

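The lid lies flat and clear of the tray. The wrist view shows the two cells at about (298,179) and (343,243). I'll fit them by projecting the cylinder outline.

```bash
cat > fit.py <<'E'
from h import *
from scipy.optimize import minimize
def sil(c,x,y,z0=.004,h=.040,s=4):
    t=np.linspace(0,2*np.pi,60); P=[(x+.026*np.cos(a),y+.026*np.sin(a),z) for z in(z0,z0+h) for a in t]
    return cv2.convexHull(np.array([w2px(c,p) for p in P]).astype(np.float32))
def fit(c,im,seed):
    dark=(im.max(2)<75).astype(np.uint8); u,v=w2px(c,[*seed,.03])
    w=np.zeros_like(dark); cv2.circle(w,(int(u),int(v)),48,1,-1)
    n,l,s,ce=cv2.connectedComponentsWithStats(dark*w); k=1+np.argmax(s[1:,4])
    pts=np.argwhere(l==k)[:,::-1].astype(np.float32); H=cv2.convexHull(pts)
    def cost(p):
        Q=sil(c,*p); i=cv2.intersectConvexConvex(H,Q)[0]; return 1-i/(cv2.contourArea(H)+cv2.contourArea(Q)-i)
    r=minimize(cost,seed,method='Nelder-Mead',options=dict(initial_simplex=[seed,[seed[0]+.006,seed[1]],[seed[0],seed[1]+.006]],xatol=1e-5))
    return r.x.round(4),r.fun,s[k,4]
E
python3 - <<'E'
from fit import *
c=dict(np.load('w2.npz')); im=cv2.imread('pics/raw_wrist2.png')
for s in((.5416,.2261),(.452,.2053)): print(s,fit(c,im,s),w2px(c,[*s,.044]))
# tray rim corners
for u,v in((333,94),(215,166),(316,317),(421,261)): print(px2w(c,u,v,.05))
E
```

```text
(0.5416, 0.2261) (array([0.5395, 0.2255]), np.float64(0.10768398278415592), np.int32(498)) [343.27821727 250.35397456]
(0.452, 0.2053) (array([0.4542, 0.2022]), np.float64(0.0981136982161307), np.int32(310)) [300.18541374 177.55554672]
[0.3854488  0.26061186 0.05      ]
[0.41498665 0.12670764 0.05      ]
[0.60772582 0.17392077 0.05      ]
[0.57645915 0.30423806 0.05      ]
```

```bash
cat >> h.py <<'E'
def r(l):print(l,round(get_t(),2),np.round(get_ee_pos(),4),np.round(get_contact_force(),2),round(get_grip_width(),4),round(get_grasp_force(),1))
def weigh():
    f=[]
    for i in range(20): pause(.04); f.append(get_contact_force()[2])
    return np.mean(f),np.std(f)
Q=down(np.radians(73.1))
def pick(p,h=.10):
    move_ptp([*p,.10],Q); f0=weigh(); r('above'); move_linear([*p,.055],feed=.12); move_linear([*p,.017],feed=.08); r('at')
    close(); r('closed'); move_linear([*p,.03],feed=.05); move_linear([*p,h],feed=.1); pause(.3)
    print('free',f0,'loaded',weigh()); r('lifted')
def put(p):
    z=.0215; f0=get_contact_force()[2]; f0=weigh()[0]; move_linear([*p,z],feed=.1)
    while z>.0160:
        z-=.001; move_linear([*p,z],feed=.03)
        if np.mean([get_contact_force()[2] for _ in range(5)])>f0+1.5: break
    r('put'); open_gripper(); move_linear([*p,.10],feed=.12); r('released')
E
python3 - <<'E'
from h import *
pick((.4542,.2022)); save('wrist','wrist3.png'); save('side','side3.png')
E
```

```text
above 16.17 [0.4542 0.2022 0.1   ] [-1.27 -0.73 -0.47] 0.0929 0.0
at 17.32 [0.4542 0.2025 0.0172] [ 0.11  0.89 -0.03] 0.0932 0.0
closed 18.05 [0.4541 0.2016 0.017 ] [-0.63 -1.8   1.9 ] 0.0516 30.0
free (np.float64(-0.3005097476682813), np.float64(0.6018754805160438)) loaded (np.float64(-3.4610000895684285), np.float64(0.4907975831265927))
lifted 20.44 [0.4542 0.2022 0.1   ] [-0.25 -0.21 -2.94] 0.0513 30.0
```

View pics/side3.png

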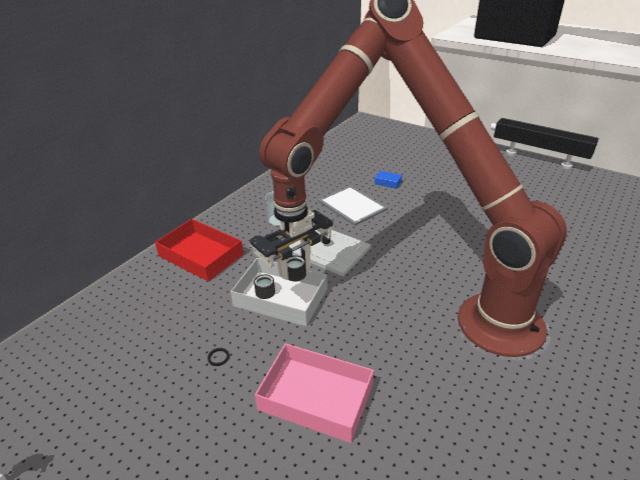

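One cell is held upright above the tray at about (297,268), the other stands in it at (264,287), and the measured load is about 3.2 N. I'll put this one back and lift the other.

```bash
python3 - <<'E'
from h import *
put((.4542,.2022)); pick((.5395,.2255))
E
```

```text
put 23.56 [0.4543 0.2023 0.017 ] [-0.38 -1.52  2.26] 0.0514 30.0
released 25.24 [0.4539 0.2016 0.0994] [ 0.99 -0.26 -0.74] 0.0928 0.0
above 26.52 [0.5395 0.2255 0.1   ] [ 0.92 -0.71  0.61] 0.0929 0.0
at 27.67 [0.5394 0.2257 0.0168] [-0.7  -0.94  0.44] 0.0932 0.0
closed 28.4 [0.5396 0.2256 0.0171] [-0.03  0.16  0.18] 0.0515 30.0
free (np.float64(0.24328431673723622), np.float64(0.5342882514611798)) loaded (np.float64(-1.2786581133781183), np.float64(0.4455524427583427))
lifted 30.79 [0.5395 0.2255 0.1   ] [-0.04  0.7  -0.67] 0.0514 30.0
```

The loads were 1.5 N and 3.2 N, so the first cell is the heavier. I'll return this one and fetch the first.

```bash
python3 - <<'E'
from h import *
put((.5395,.2255)); pick((.4542,.2022),.12)
c=calibration('top'); print('panel',px2w(c,408,224,.009),px2w(c,407.4,223.4,.009))
P=[.5625,-.2515]
move_linear([.50,0,.13],feed=.2); 
for a in(73.1,40,20,-10):
    try: move_linear([*P,.13],feed=.2,rotation=down(np.radians(a))); break
    except MotionError as e: print(a,e)
move_linear([*P,.107],feed=.08); pause(.5); r('final')
save('side','side4.png'); im=capture('top'); s=cv2.imread('pics/side4.png')
cv2.imwrite('pics/final.png',cv2.resize(np.vstack([s[100:400],im[80:400,:,::-1]]),None,fx=.96,fy=.96))
E
```

```text
put 33.81 [0.5396 0.2256 0.0171] [-1.34 -1.01  3.52] 0.0513 30.0
released 35.49 [0.5392 0.2249 0.0993] [ 0.01 -0.11  0.37] 0.093 0.0
above 36.77 [0.4542 0.2022 0.1   ] [-0.67 -0.16  0.29] 0.0929 0.0
at 37.92 [0.4543 0.2025 0.0172] [ 0.53  0.64 -0.43] 0.0929 0.0
closed 38.65 [0.4542 0.2023 0.0171] [ 0.56  0.2  -0.08] 0.0514 30.0
free (np.float64(0.020786226118971782), np.float64(0.4982307619630602)) loaded (np.float64(-3.4252894208152638), np.float64(0.42150554135902))
lifted 41.24 [0.4542 0.2022 0.12  ] [-0.28  0.7  -3.41] 0.0518 30.0
panel [ 0.56417536 -0.2533522   0.009     ] [ 0.56582378 -0.25174833  0.009     ]
final 44.82 [ 0.5625 -0.2515  0.1071] [ 0.17  0.2  -3.21] 0.0513 30.0
```

View pics/final.png

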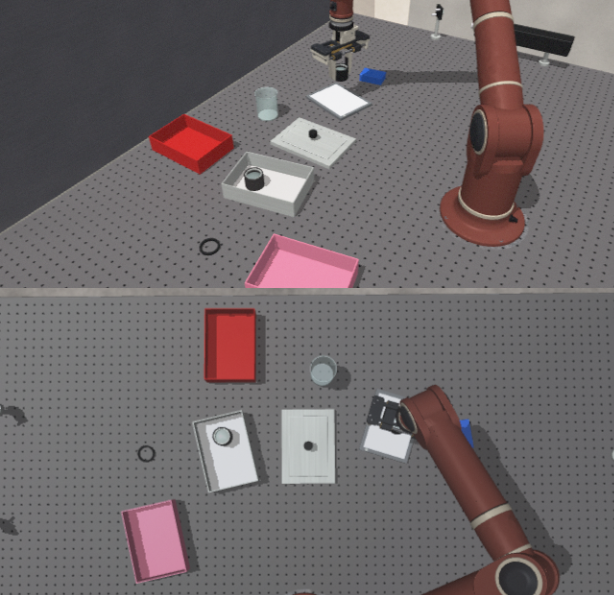

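The heavier cell is held upright above the panel at about (341,73). The lighter one stands in the tray at (254,179), the lid lies flat on the table, and the bystanders haven't moved.

```bash
python3 -c "
from station import *
print(hand_in())"
```

```text
the job is handed in; nothing more can be done
None
```

The job is handed in: the gripper holds the heavier cell (3.4 N against 1.5 N) upright about 10 cm above the middle of the light panel, the lighter cell stands in the tray, the lid lies flat on the table between tray and panel, and the beaker, slide box and spare ring were left where they were.

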